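# Load the clamping jig for a chair-back glue-up

### The job

Open the jig by pulling its keeper bar fully clear of the lanes, pull out the one or two short offcuts left under the bridges and lay them in the grey scrap tray. Slide every long piece lying on the bench under a bridge of its own until it is home at the end stop, thin slats under low bridges and thick rails under high ones, then slide the keeper fully shut across the mouths and let go. The planed wood dents easily, so grip it lightly, with no more than 30 N, and leave the glue bottle, hammer and screwdriver alone.

Things in the scene. Friction and masses are not known exactly. Their poses are not given: they have to be found in the camera images.
- jig: plywood jig fixed to the bench; origin on the bench. Its bed is 260 (x) by 200 (y, from -112 to +88), top 12 above the bench. Four lanes run along its y at x = -87, -29, +29, +87, one bridge over each, tunnel mouths at y = -10; a wooden end stop 26 high has its face at y = -100. Stock slides in from the +y side towards -y.
- keeper (a joint): aluminium keeper bar sliding along the jig's x in front of the mouths. 0 m = shut across all lanes, 0.25 m = fully open, beyond the lanes on the +x side. About 2 N of friction; stays where it is left. Bar 215 long, 15 wide, top 35 above the bench, inner face at jig y = +68 (160 mm pieces at the stop clear it by 8).
- keeper_knob (a point): top centre of the keeper's upright black round knob, 22 in diameter and 28 high, from 39 to 67 above the bench, to be pinched from above. It rides on the bar 12 from its end nearest the robot: at jig x = -93 when shut and +157 when open, jig y = +75.5.
- low1: fixed steel bridge over one lane, a tunnel 80 deep (its y), 38 wide inside (x, 56 outside), roof underside 20 above the bed, roof top 28. Origin: on the bed (12 above the bench), mid tunnel. +y points out of the mouth; the end stop is at y = -50, so a 160 mm piece at the stop has its centre at y = +30 and sticks out 70. Bridges swap lanes between starts.
- low2: fixed steel bridge over one lane, a tunnel 80 deep (its y), 38 wide inside (x, 56 outside), roof underside 20 above the bed, roof top 28. Origin: on the bed (12 above the bench), mid tunnel. +y points out of the mouth; the end stop is at y = -50, so a 160 mm piece at the stop has its centre at y = +30 and sticks out 70. Bridges swap lanes between starts.
- high1: fixed steel bridge over one lane, a tunnel 80 deep (its y), 38 wide inside (x, 56 outside), roof underside 32 above the bed, roof top 40. Origin: on the bed (12 above the bench), mid tunnel. +y points out of the mouth; the end stop is at y = -50, so a 160 mm piece at the stop has its centre at y = +30 and sticks out 70. Bridges swap lanes between starts.
- high2: fixed steel bridge over one lane, a tunnel 80 deep (its y), 38 wide inside (x, 56 outside), roof underside 32 above the bed, roof top 40. Origin: on the bed (12 above the bench), mid tunnel. +y points out of the mouth; the end stop is at y = -50, so a 160 mm piece at the stop has its centre at y = +30 and sticks out 70. Bridges swap lanes between starts.
- slat1: planed pale wood slat, a bar 160 long (its x), 28 wide (y), 14 thick (z), about 45 g; origin: centre of the underside. May be absent.
- slat2: planed pale wood slat, a bar 160 long (its x), 28 wide (y), 14 thick (z), about 45 g; origin: centre of the underside. May be absent.
- rail1: planed pale wood rail, a bar 160 long (its x), 28 wide (y), 26 thick (z), about 85 g; origin: centre of the underside. May be absent.
- rail2: planed pale wood rail, a bar 160 long (its x), 28 wide (y), 26 thick (z), about 85 g; origin: centre of the underside. May be absent.
- off1: short offcut of the same wood, 120 long (its x), 28 wide (y), 14 thick (z), about 35 g; origin: centre of the underside. If present, it starts on the bed under one of the bridges, low or high, lying along the lane, its near end sticking 35 to 50 out of the mouth. One or two of the four offcuts are present.
- off2: short offcut of the same wood, 120 long (its x), 28 wide (y), 14 thick (z), about 35 g; origin: centre of the underside. If present, it starts on the bed under one of the bridges, low or high, lying along the lane, its near end sticking 35 to 50 out of the mouth. One or two of the four offcuts are present.
- off3: short offcut of the same wood, 120 long (its x), 28 wide (y), 14 thick (z), about 35 g; origin: centre of the underside. If present, it starts on the bed under one of the bridges, low or high, lying along the lane, its near end sticking 35 to 50 out of the mouth. One or two of the four offcuts are present.
- off4: short offcut of the same wood, 120 long (its x), 28 wide (y), 14 thick (z), about 35 g; origin: centre of the underside. If present, it starts on the bed under one of the bridges, low or high, lying along the lane, its near end sticking 35 to 50 out of the mouth. One or two of the four offcuts are present.
- tray: grey plastic scrap tray, open on top, 150 (x) by 170 (y) by 40 high, walls 4, floor 4 thick; does not need to move. Origin: centre of the underside.
- glue: white glue bottle with a red cap, 60 in diameter, 160 high, a bystander; origin: centre of its base
- hammer: hammer 200 long lying on the bench, a bystander
- screwdriver: screwdriver with a red handle, 200 long, lying on the bench, a bystander
There are look-alikes about, which are no part of the job. Leave any green look-alike of the rail1 alone. Leave any black look-alike of the slat2 alone.

How it is judged:
By the outcome, as a careful person would: the job done as asked, in the order asked, and still so for the second after the job is handed in, with the robot touching nothing.
Of off1, off2, off3, off4 only 1 to 2 are there at a start; the rules pass over those that are not, and their reading is None.
Of slat1, slat2, rail1, rail2 only 3 to 4 are there at a start; the rules pass over those that are not, and their reading is None.
At some moment in a run one of slat1, slat2, rail1, rail2 may be knocked a few centimetres aside while the robot is not near it.
Once in a run the grip may slacken for a moment while it holds something.
It also fails if it takes over 210 s, if anything falls off the work surface, if the arm or the gripper's body presses on something with over 40 N, if the wrist force passes 120 N, or if a joint passes its speed limit or range.

### The arm

A 7-joint arm with a two-finger parallel gripper is mounted at the origin on the work surface. World frame = base frame: x ahead of the robot, y to its left, z up, the work surface at z = 0. Lengths are in m, angles in rad, forces in N, time in s.
With the tool pointing down it reaches from about 0.425 to 0.975 m from the base axis. Payload 16.7 kg.
Tool frame: the origin (TCP) lies midway between the tips of the shut fingers; the grasp point (between the pads) lies 19 mm behind it; z points along the fingers, y is the line along which they close (so a half turn about z gives the same grasp; the last joint's range is limited). The gripper opens to 85 mm and grips with 20 to 120 N. Pads are 22 mm wide; open, the fingers measure 114 mm over their backs; the gripper's body (76 mm by 85 mm) begins 54 mm behind the grasp point. The pads swing forward as they close: fully open they stand 13 mm farther back than shut.
Start: joints at [-1.371, 0.426, 0.074, 1.606, -0.034, 1.111, -0.067], TCP at [0.231, 0.634, 0.231] pointing down, gripper open.
Joint ranges: [-2.85, 2.85], [-0.5, 2.14], [-1.23, 1.37], [0.21, 2.46], [-1.02, 4.16], [0.16, 2.05], [-2.73, 2.73]. Speed limits (rad/s): [1.89, 1.89, 2.39, 2.39, 3.01, 3.01, 3.01].

### API

Orientations are given as a unit quaternion [x, y, z, w].
In Python, from cell import manip, optics, look_for gives the robot as it stands.
- The arm moves only by the tool move_arm, never from a script. Its argument "steps" is one flat list of numbers, 5 for each row, row after row: the opening, from 0 (shut) to 1 (fully open), then the shift along the world's x, y, z in cm, then the turn about the world's z in degrees. In form: [gripper, x, y, z, spin, gripper, x, y, z, spin, ...]. A call has 1 to 8 rows; each row shifts and turns the commanded pose from where the row before left it; what a row does not reach is not made up. A row lasts 1/10 s, in which the tool goes at most 50 mm and 8.59 degrees, less where a joint would pass 70% of its speed; a pose out of reach is approached as far as the arm can. A call is refused whole if a number of a shift passes 5 or a number of a turn 8.59, either way. A call with a gripper value outside its range is refused whole. The fingers move at their own pace and stop on an object; the grip force is fixed at half the most. Time passes only in rows, so rows that do not move let the fingers close. It gives the time, the measured TCP pose, the force, the opening and the grip force at its end, in the units of the state.
- manip.state(): the state, without advancing time (a new reading comes with each control period).
- optics.grab_frame(name): name is "scene" or "side" or "wrist"; returns a dict with "pixels" (384x512x3 uint8, red, green, blue), "camera_matrix" (3x3 intrinsics, pixels), "xyz" and "orientation" of the camera in the world. Camera axes: x right, y up, looking along -z (the intrinsics and any distortion apply to the point x, -y, -z); pixel columns grow to the right and rows downward; lengths in m; the calibration is good to about 2 mm. A picture is of the moment at which its call begins. There is no depth.
- manip.close_job(): hands the job in; it is judged then, once.
Trained networks look in the newest picture that a camera, given by its name, has taken for a name from the list of things; names that differ only in an ending like _2 or _b are one class to them, and where a whole thing is asked for, a point or a joint stands for the part that bears it (a point fixed in the world has none). Each returns a list of dicts, best first, with "confidence" (0 to 1); they miss things now and then, are a little off and sometimes report something else, mostly with a low value. They report only what shows in the picture. A call takes as long as a camera call. They do not tell look-alikes from the thing itself.
- look_for(camera, label): "location" ([column, row] in pixels, amid what is visible of it).
The state is a dict: "time_s": time; "qpos": joint angles; "joint_velocities": joint speeds; "joint_torque": joint torques, N m; "tool_pos": TCP position; "eef_rot": TCP orientation; "wrist_force": force on the tool from outside, world axes, zero at the start; "moment": the same for the moment, N m; "grip_width": opening from 0.0 (shut) to 1.0 (fully open); "grip_force": force on a finger pad.
Only numpy, scipy, OpenCV 4.12 (cv2) and the standard library are available. Lean on these libraries where they do the work, as an engineer would, in place of code of your own. Each camera call takes 0.05 s, during which the arm holds its last target. There are 200 camera calls.

## Working session

There is one attempt and no reset: what is moved stays moved. The work goes in short steps, Python scripts to look and compute and a tool call to move; the robot and the scene stay as the last step left them, time stands still between calls to the robot, and variables do not carry over. Pictures are saved under pics/ and viewed, at most 14 in all, crops included, and the job is handed in when it is done.

Besides the shell and the picture viewer there is one more tool, called after ">>>" by a JSON object that holds its "api" and its "payload". move_arm: Moves the arm, as the interface text tells. Its arguments: {"type":"object","properties":{"steps":{"type":"array","items":{"type":"number"}}},"required":["steps"]}

```bash
ls; mkdir -p pics; python3 - <<'E'
from cell import manip, optics, look_for
import cv2
s=manip.state();print({k:s[k] for k in('time_s','tool_pos','eef_rot','grip_width','grip_force')})
for n in('scene','side'):
    f=optics.grab_frame(n);cv2.imwrite(f'pics/{n}0.png',cv2.resize(f['pixels'][:,:,::-1],(800,600),interpolation=cv2.INTER_CUBIC))
    print(n,f['camera_matrix'],f['xyz'],f['orientation'],f.keys())
    for l in('jig','keeper_knob','low1','high1','slat1','rail1','off1','tray','glue','hammer','screwdriver'):
        print(l,[(round(d['location'][0]),round(d['location'][1]),round(d['confidence'],2)) for d in look_for(n,l)])
E
```

```text
pics
{'time_s': 0.0, 'tool_pos': array([0.23124315, 0.63371157, 0.23063198]), 'eef_rot': array([ 1.74049023e-01,  9.84736779e-01, -6.39981019e-04, -5.93819630e-05]), 'grip_width': 1.0035313479384398, 'grip_force': 0.0}
scene [[457.12622228   0.         251.42562563]
 [  0.         457.12622228 194.00244122]
 [  0.           0.           1.        ]] [ 1.05156727 -0.77949098  0.82991897] [0.42655876 0.11723165 0.25410228 0.8600793 ] dict_keys(['pixels', 'camera_matrix', 'xyz', 'orientation'])
jig [(239, 256, 0.8), (273, 189, 0.56)]
keeper_knob [(241, 234, 0.97), (247, 196, 0.67)]
low1 [(235, 272, 0.95), (211, 260, 0.66)]
high1 [(191, 250, 0.8), (172, 241, 0.6)]
slat1 [(276, 170, 0.86), (276, 191, 0.71), (214, 162, 0.55)]
rail1 [(318, 141, 0.9), (246, 198, 0.73), (310, 163, 0.68)]
off1 []
tray [(120, 312, 0.69), (168, 252, 0.17)]
glue [(339, 177, 0.78)]
hammer [(332, 225, 0.55)]
screwdriver [(219, 335, 0.61)]
side [[351.69838006   0.         256.71317465]
 [  0.         351.69838006 192.77332713]
 [  0.           0.           1.        ]] [ 0.00586838 -0.54468756  0.58770194] [ 0.44473939 -0.16480757 -0.3115687   0.82338951] dict_keys(['pixels', 'camera_matrix', 'xyz', 'orientation'])
jig [(302, 233, 0.97), (318, 244, 0.7)]
keeper_knob [(290, 216, 0.64)]
low1 [(348, 224, 0.94), (335, 235, 0.65)]
high1 [(322, 242, 0.8), (301, 262, 0.65)]
slat1 [(194, 184, 0.96), (222, 190, 0.91), (150, 220, 0.78)]
rail1 [(198, 163, 0.77), (230, 212, 0.74), (167, 153, 0.66)]
off1 [(278, 255, 0.66)]
tray [(395, 320, 0.6), (277, 252, 0.45)]
glue [(250, 144, 0.98)]
hammer [(292, 168, 0.93)]
screwdriver [(409, 252, 0.64)]
```

View pics/scene0.png

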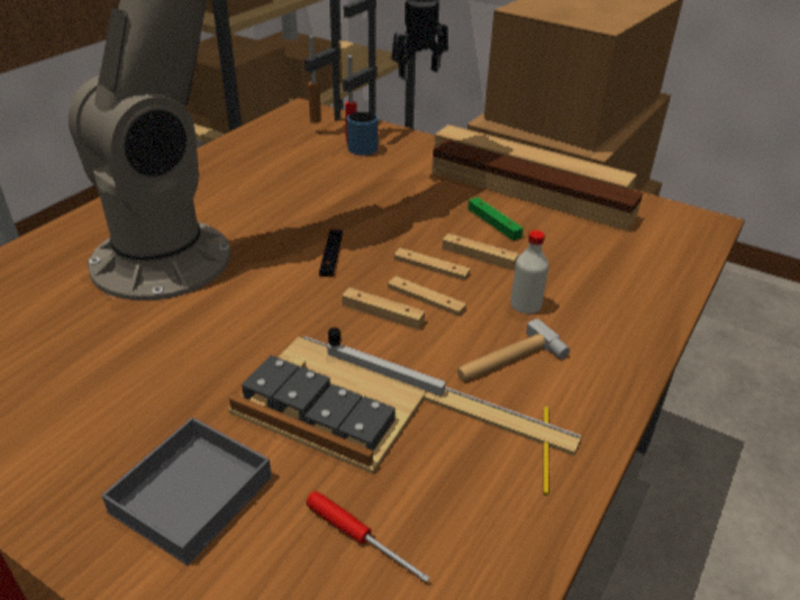

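View pics/side0.png

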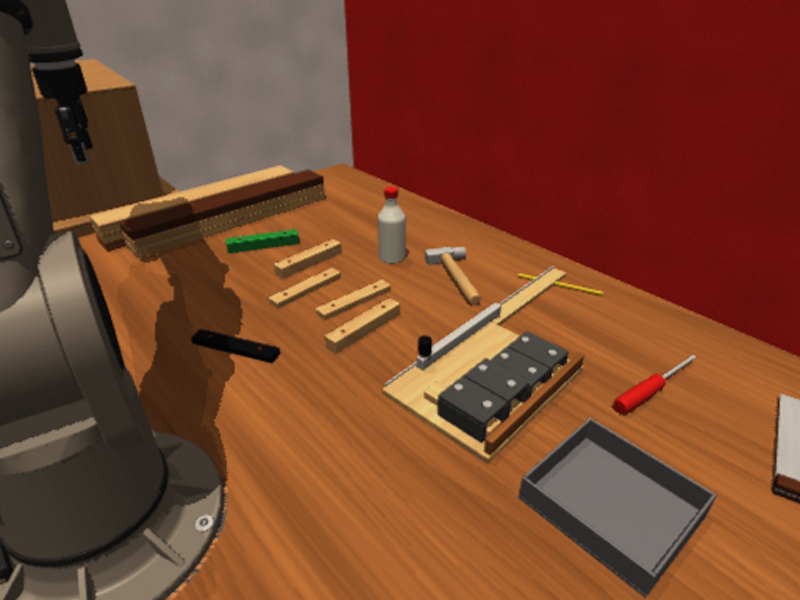

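Scene: knob ~(334,331), tray ~(188,490), four pale pieces at about (384,307), (426,295), (431,262), (480,250), and green and black decoys. The side view shows an offcut end at ~(435,393).

```bash
cat > h.py <<'E'
import numpy as np, cv2
from scipy.spatial.transform import Rotation as R
from cell import manip, optics, look_for
def ray(f,p):
    K=f['camera_matrix'];d=np.linalg.inv(K)@[p[0],p[1],1];d=R.from_quat(f['orientation']).apply([d[0],-d[1],-d[2]])
    return np.array(f['xyz']),d/np.linalg.norm(d)
def onz(f,p,z):
    o,d=ray(f,p);return o+d*(z-o[2])/d[2]
def tri(l):  # [(frame,px)..] -> point, rms miss
    A=[];b=[]
    for f,p in l:
        o,d=ray(f,p);M=np.eye(3)-np.outer(d,d);A.append(M);b.append(M@o)
    A=np.vstack(A);b=np.hstack(b);x=np.linalg.lstsq(A,b,rcond=None)[0]
    return x,np.linalg.norm(A@x-b)
def proj(f,P):
    q=R.from_quat(f['orientation']).inv().apply(np.atleast_2d(P)-f['xyz'])
    K=f['camera_matrix'];return np.c_[K[0,2]-K[0,0]*q[:,0]/q[:,2],K[1,2]+K[1,1]*q[:,1]/q[:,2]]
def st():
    s=manip.state();print('t %.2f'%s['time_s'],'tcp',np.round(s['tool_pos'],4),'yaw(y-axis)%.1f'%np.degrees(np.arctan2(*R.from_quat(s['eef_rot']).apply([0,1,0])[[1,0]])),'F',np.round(s['wrist_force'],1),'g %.3f f %.1f'%(s['grip_width'],s['grip_force']))
    return s
E
python3 - <<'E'
from h import *
a=optics.grab_frame('scene');b=optics.grab_frame('side');k=1.5625
np.set_printoptions(precision=4,suppress=True)
P=dict(knobtop=((334,330),(425,340)),keepR=((444,386),(499,308)),bedcornerNR=((375,466),(488,457)),bedcornerNL=((233,409),(583,358)),raj=((344,293),(326,335)),railend=((579,440),(563,270)),
 trayNear=((187,555),(712,497)))
for n,(p,q) in P.items(): print(n,tri([(a,np.array(p)/k),(b,np.array(q)/k)]))
for n,p,z in [('tray far',(195,424),.04),('tray L',(107,495),.04),('tray R',(270,465),.04),('tray N',(187,555),.04),('bedFL',(300,339),.012),('bedNL',(233,404),.012),('bedNR',(375,462),.012),('knobtop',(334,330),.067),
 ('r1a',(344,292),.026),('r1b',(424,318),.026),('s1a',(390,281),.014),('s1b',(464,306),.014),('s2a',(397,254),.014),('s2b',(468,270),.014),('r2a',(444,238),.026),('glue',(528,305),0)]:
  print(n,onz(a,np.array(p)/k,z))
for n,p,z in [('knob',(425,340),.067),('r1a',(327,340),.026),('r1b',(398,303),.026),('r2a',(276,264),.026),('r2b',(339,243),.026),('s1a',(318,310),.014),('s1b',(389,285),.014),('s2a',(270,299),.014),('s2b',(339,272),.014),('bedNear',(488,452),.012),('bedL',(384,388),.012),('tray',(590,422),.04),('tray',(712,494),.04)]: print(n,onz(b,np.array(p)/k,z))
E
```

```text
knobtop (array([ 0.4838, -0.0511,  0.0645]), np.float64(0.002493925900436877))
keepR (array([ 0.6863, -0.0332,  0.0265]), np.float64(0.004770473462050403))
bedcornerNR (array([ 0.5827, -0.1042, -0.1987]), np.float64(0.040684393115321814))
bedcornerNL (array([ 0.5216, -0.3087,  0.1445]), np.float64(0.024774064342054824))
raj (array([0.4   , 0.0977, 0.0241]), np.float64(0.008735648844927639))
railend (array([ 0.9081, -0.017 ,  0.0164]), np.float64(0.008556523137777392))
trayNear (array([ 0.5627, -0.4722,  0.0256]), np.float64(0.000560962668252143))
tray far [ 0.4224 -0.3147  0.04  ]
tray L [ 0.4166 -0.4712  0.04  ]
tray R [ 0.5651 -0.3132  0.04  ]
tray N [ 0.5714 -0.4781  0.04  ]
bedFL [ 0.4088 -0.0515  0.012 ]
bedNL [ 0.4194 -0.2346  0.012 ]
bedNR [ 0.672  -0.2088  0.012 ]
knobtop [ 0.4848 -0.051   0.067 ]
r1a [0.4037 0.0891 0.026 ]
r1b [0.5693 0.105  0.026 ]
s1a [0.4478 0.1812 0.014 ]
s1b [0.6063 0.1906 0.014 ]
s2a [0.4083 0.2695 0.014 ]
s2b [0.5574 0.2997 0.014 ]
r2a [0.4676 0.3604 0.026 ]
glue [0.6993 0.278  0.    ]
knob [ 0.4805 -0.0558  0.067 ]
r1a [0.3949 0.0922 0.026 ]
r1b [0.5577 0.0976 0.026 ]
r2a [0.4649 0.3769 0.026 ]
r2b [0.618  0.3664 0.026 ]
s1a [0.4434 0.1925 0.014 ]
s1b [0.5986 0.1721 0.014 ]
s2a [0.3958 0.285  0.014 ]
s2b [0.5546 0.2801 0.014 ]
bedNear [ 0.4241 -0.2401  0.012 ]
bedL [ 0.4004 -0.0504  0.012 ]
tray [ 0.5466 -0.3118  0.04  ]
tray [ 0.5528 -0.4718  0.04  ]
```

>>> {"api": "move_arm", "payload": {"steps": [1, 2.6, -3.8, 1.2, 0, 1, 2.6, -3.8, 1.2, 0, 1, 2.6, -3.8, 1.2, 0, 1, 2.6, -3.8, 1.2, 0, 1, 2.6, -3.8, 1.2, 0, 1, 2.6, -3.8, 1.2, 0, 1, 2.6, -3.8, 1.2, 0, 1, 2.6, -3.8, 1.2, 0]}}

```text
time_s: 2.1
tool_pos: [0.4401, 0.3283, 0.3281]
eef_rot: [0.174, 0.985, 0.0, 0.0]
wrist_force: [0.4, 0.4, 0.2]
grip_width: 1.002
grip_force: 0.0
```

>>> {"api": "move_arm", "payload": {"steps": [1, 2.6, -3.8, 1.2, 0, 1, 2.6, -3.8, 1.2, 0, 1, 0, 0, 0, 0, 1, 0, 0, 0, 0, 1, 0, 0, 0, 0]}}

```text
time_s: 2.6
tool_pos: [0.4908, 0.2548, 0.3511]
eef_rot: [0.174, 0.985, -0.0, -0.0]
wrist_force: [0.6, 0.0, -0.1]
grip_width: 1.005
grip_force: 0.0
```

```bash
python3 - <<'E'
from h import *
st();f=optics.grab_frame('wrist');cv2.imwrite('pics/w1.png',cv2.resize(f['pixels'][:,:,::-1],(800,600),interpolation=cv2.INTER_CUBIC))
import pickle;pickle.dump(f,open('w1.pkl','wb'));print(f['xyz'],R.from_quat(f['orientation']).as_matrix())
E
```

```text
t 2.60 tcp [0.4908 0.2548 0.3511] yaw(y-axis)70.0 F [ 0.6  0.  -0.1] g 1.005 f 0.0
[0.41442012 0.28267686 0.49357899] [[ 3.41688992e-01 -8.90998474e-01 -2.98948745e-01]
 [ 9.39813083e-01  3.23955283e-01  1.08647796e-01]
 [ 4.10050230e-05 -3.18079698e-01  9.48063977e-01]]
```

View pics/w1.png

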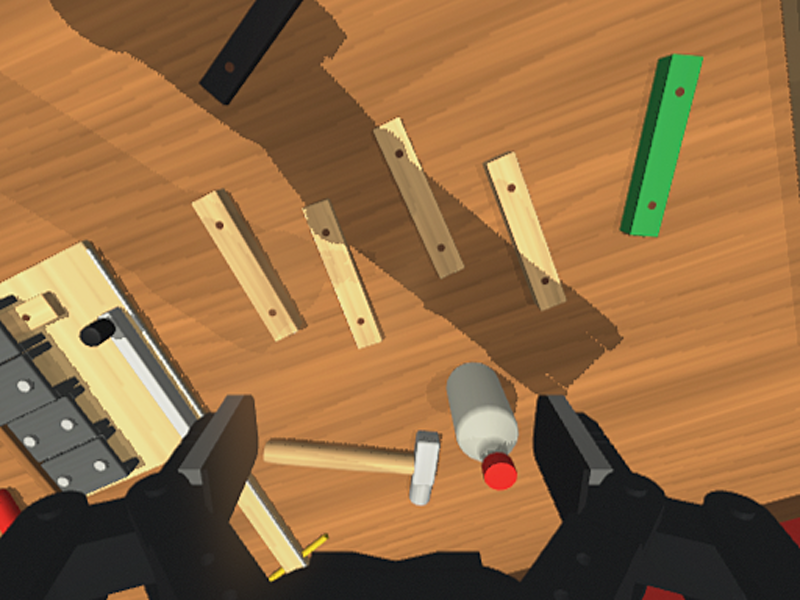

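Wrist view: the pieces' dowel dots are at A (219,225)/(272,312), B (326,232)/(361,321), C (399,154)/(441,248) and D (511,188)/(545,281). One offcut shows under the first bridge at (38,310). Next I go over the jig.

>>> {"api": "move_arm", "payload": {"steps": [1, -0.3, -4.8, 0, 0, 1, -0.3, -4.8, 0, 5, 1, -0.3, -4.8, 0, 5, 1, -0.3, -4.8, 0, 5, 1, -0.3, -4.8, 0, 5, 1, -0.3, -4.8, 0, 5, 1, -0.2, -4.8, 0, 0, 1, 0, 0, 0, 0]}}

```text
time_s: 3.45
tool_pos: [0.4705, -0.0869, 0.3516]
eef_rot: [-0.04, 0.999, -0.0, 0.0]
wrist_force: [-0.3, 0.6, 0.8]
grip_width: 1.004
grip_force: 0.0
```

>>> {"api": "move_arm", "payload": {"steps": [1, 0, 0, 0, 0, 1, 0, 0, 0, 0]}}

```text
time_s: 3.65
tool_pos: [0.4715, -0.0804, 0.3511]
eef_rot: [-0.044, 0.999, -0.0, -0.0]
wrist_force: [0.7, 1.3, 0.2]
grip_width: 1.001
grip_force: 0.0
```

```bash
python3 - <<'E'
from h import *
st();f=optics.grab_frame('wrist');cv2.imwrite('pics/w2.png',cv2.resize(f['pixels'][:,:,::-1],(800,600),interpolation=cv2.INTER_CUBIC))
import pickle;pickle.dump(f,open('w2.pkl','wb'));print(f['xyz'],f['camera_matrix'])
E
```

```text
t 3.65 tcp [ 0.4715 -0.0804  0.3511] yaw(y-axis)95.1 F [0.7 1.3 0.2] g 1.001 f 0.0
[ 0.39050106 -0.08785678  0.49362494] [[309.94069979   0.         252.70588978]
 [  0.         309.94069979 192.84079299]
 [  0.           0.           1.        ]]
```

View pics/w2.png

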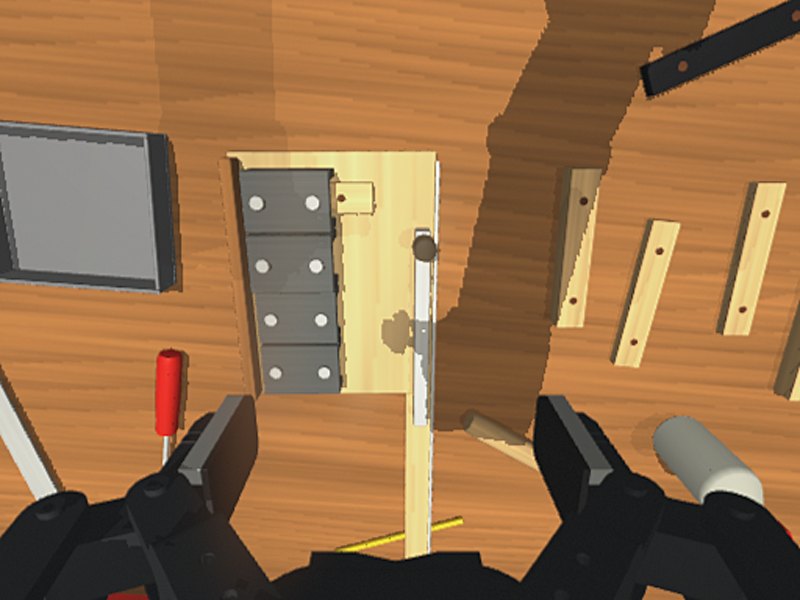

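Only one offcut shows, in lane 1 at (355,198). The bridge screws run from (256,203) to (324,372), the knob is at (424,248), and the tray spans (0–175, 120–292). Next I fit the poses.

```bash
cat > fit.py <<'E'
from h import *; import pickle
from scipy.optimize import least_squares
np.set_printoptions(precision=4,suppress=True)
w1=pickle.load(open('w1.pkl','rb'));w2=pickle.load(open('w2.pkl','rb'));k=1.5625
def dot(f,p,sgn=-1,r=4):
    g=cv2.cvtColor(f['pixels'],cv2.COLOR_RGB2GRAY).astype(float);x,y=np.round(np.array(p)/k).astype(int)
    w=sgn*g[y-r:y+r+1,x-r:x+r+1];w=np.clip(w-np.percentile(w,60),0,None);Y,X=np.mgrid[-r:r+1,-r:r+1]
    return np.array([x+(w*X).sum()/w.sum(),y+(w*Y).sum()/w.sum()])
H={'A':[((219,225),(584,201)),((272,312),(573,300))],'B':[((326,232),(660,251)),((361,321),(634,342))],'C':[((399,154),(766,214)),((441,248),(743,310))]}
for n,l in H.items():
    P=[tri([(w1,dot(w1,a)),(w2,dot(w2,b))]) for a,b in l]
    d=P[1][0]-P[0][0];print(n,'c',(P[0][0]+P[1][0])/2,'len %.4f yaw %.1f'%(np.linalg.norm(d),np.degrees(np.arctan2(d[1],d[0]))),'miss',P[0][1],P[1][1])
    for z in(.014,.026):
        print('   z',z,np.mean([[onz(w1,dot(w1,a),z),onz(w2,dot(w2,b),z)] for a,b in l],axis=0).round(4).tolist())
for z in (.014,.026):
    p=[onz(w1,dot(w1,q),z) for q in((511,188),(545,281))];d=p[1]-p[0];print('D',z,(p[0]+p[1])/2,np.linalg.norm(d),np.degrees(np.arctan2(d[1],d[0])))
S=[[(256,203),(313,202)],[(262,266),(316,266)],[(271,320),(321,320)],[(276,373),(324,372)]]
S2=[[dot(w2,q,1) for q in l] for l in S]
for combo in ((1,1,0,0),(0,0,1,1),(1,0,1,0)):
    X=np.array([-.087,-.029,.029,.087])
    def res(v):
        c,s=np.cos(v[2]),np.sin(v[2]);r=[]
        for i in range(4):
            for j in(0,1):
                y=-.05+v[4]+(j*2-1)*v[3];p=[v[0]+c*X[i]-s*y,v[1]+s*X[i]+c*y,.052+v[5] if combo[i] else .040+v[5]]
                r.append(proj(w2,p)[0]-S2[i][j])
        return np.ravel(r)
    o=least_squares(lambda v:np.r_[res(v),1000*v[4],1000*v[5]],[.55,-.13,.08,.025,0,0]);print(combo,o.x,o.cost)
# wrist1 sees screws of bridges 2..4
p=[onz(w2,dot(w2,q),.067) for q in [(424,248)]];print('knob',p, tri([(w1,np.array((97,332))/k),(w2,np.array((425,244))/k)]))
print('tray corners',[onz(w2,np.array(q)/k,.04)[:2] for q in((165,134),(160,290),)])
print('bed corners',[onz(w2,np.array(q)/k,.012)[:2] for q in((436,152),(228,152),(410,392),)])
E
python3 fit.py
```

```text
A c [0.4799 0.1011 0.0258] len 0.1001 yaw 6.1 miss 1.8020831429777796e-06 5.592769255590176e-05
   z 0.014 [[0.4816, 0.0965, 0.014], [0.4822, 0.1058, 0.014]]
   z 0.026 [[0.4799, 0.1012, 0.026], [0.4799, 0.101, 0.026]]
B c [0.5235 0.1864 0.014 ] len 0.1001 yaw -0.9 miss 4.6689487111307216e-05 0.00017470474092701302
   z 0.014 [[0.5234, 0.1865, 0.014], [0.5235, 0.1864, 0.014]]
   z 0.026 [[0.5207, 0.1889, 0.026], [0.5202, 0.1796, 0.026]]
C c [0.4774 0.286  0.0139] len 0.0999 yaw 5.1 miss 6.057423444214946e-05 8.341015867128313e-05
   z 0.014 [[0.4774, 0.286, 0.014], [0.4774, 0.2859, 0.014]]
   z 0.026 [[0.4758, 0.2859, 0.026], [0.4752, 0.2766, 0.026]]
D 0.014 [0.5456 0.3767 0.014 ] 0.10240167338149686 4.248529886841177
D 0.026 [0.5423 0.3743 0.026 ] 0.09983938412658216 4.248529886841186
(1, 1, 0, 0) [ 0.537  -0.1239  0.088   0.0255 -0.      0.0002] 0.3946590694907339
(0, 0, 1, 1) [ 0.5349 -0.1245  0.1182  0.0256 -0.     -0.0013] 23.104507996530423
(1, 0, 1, 0) [ 0.5365 -0.124   0.0953  0.0255 -0.     -0.0003] 16.95546298127649
knob [array([ 0.4815, -0.0501,  0.067 ])] (array([ 0.4814, -0.052 ,  0.054 ]), np.float64(0.002543297428704791))
tray corners [array([ 0.4046, -0.2908]), array([ 0.5509, -0.3046])]
bed corners [array([ 0.3989, -0.0477]), array([ 0.4165, -0.2447]), array([ 0.6567, -0.047 ])]
```

>>> {"api": "move_arm", "payload": {"steps": [0.6, 1.15, 2.8, -3.9, 0, 0.6, 0, 0, -4.9, 0, 0.6, 0, 0, -4.9, 0, 0.6, 0, 0, -4.9, 0, 0.6, 0, 0, -4.9, 0, 0.6, 0, 0, -4.3, 0, 0.6, 0, 0, -3.5, 0, 0.4, 0, 0, 0, 0]}}

```text
time_s: 4.5
tool_pos: [0.4802, -0.0528, 0.0346]
eef_rot: [-0.044, 0.999, -0.0, -0.004]
wrist_force: [0.5, 0.5, 0.4]
grip_width: 0.444
grip_force: 0.0
```

>>> {"api": "move_arm", "payload": {"steps": [0.3, 0, 0, 0, 0, 0.3, 0, 0, 0, 0, 0.25, 0, 0, 0, 0, 0.25, 0, 0, 0, 0, 0.25, 0, 0, 0, 0]}}

```text
time_s: 5.0
tool_pos: [0.484, -0.0526, 0.0402]
eef_rot: [-0.044, 0.999, 0.001, 0.001]
wrist_force: [-0.9, 5.8, 1.4]
grip_width: 0.248
grip_force: 10.6
```

>>> {"api": "move_arm", "payload": {"steps": [0.22, 0, 0, 0, 0, 0.22, 0, 0, 0, 0, 0.22, 0, 0, 0, 0]}}

```text
time_s: 5.3
tool_pos: [0.4841, -0.0526, 0.0404]
eef_rot: [-0.044, 0.999, 0.001, 0.002]
wrist_force: [-1.5, 5.3, 6.1]
grip_width: 0.237
grip_force: 58.4
```

>>> {"api": "move_arm", "payload": {"steps": [0.22, 1.3, 0.11, 0, 0, 0.22, 2.5, 0.22, 0, 0, 0.22, 2.5, 0.22, 0, 0, 0.22, 2.5, 0.22, 0, 0, 0.22, 2.5, 0.22, 0, 0, 0.22, 2.5, 0.22, 0, 0, 0.22, 2.5, 0.22, 0, 0, 0.22, 2.5, 0.22, 0, 0]}}

```text
time_s: 6.1
tool_pos: [0.6721, -0.0351, 0.0405]
eef_rot: [-0.044, 0.999, 0.001, 0.001]
wrist_force: [-4.4, 7.0, 1.3]
grip_width: 0.235
grip_force: 58.7
```

>>> {"api": "move_arm", "payload": {"steps": [0.22, 1.4, 0.12, 0, 0, 0.22, 0.2, 0, 0, 0, 0.22, 0, 0, 0, 0, 0.22, 0, 0, 0, 0]}}

```text
time_s: 6.5
tool_pos: [0.6871, -0.0337, 0.0399]
eef_rot: [-0.044, 0.999, 0.001, 0.0]
wrist_force: [-0.7, 6.5, -7.9]
grip_width: 0.239
grip_force: 58.9
```

>>> {"api": "move_arm", "payload": {"steps": [0.22, 0.3, 0, 0, 0, 0.22, 0.3, 0, 0, 0, 0.22, 0, 0, 0, 0]}}

```text
time_s: 6.8
tool_pos: [0.6884, -0.0336, 0.0394]
eef_rot: [-0.044, 0.999, 0.002, -0.004]
wrist_force: [-32.7, 10.1, 15.6]
grip_width: 0.236
grip_force: 61.9
```

>>> {"api": "move_arm", "payload": {"steps": [0.22, -0.4, 0, 0, 0, 0.5, 0, 0, 0, 0, 0.6, 0, 0, 0, 0, 0.6, 0, 0, 4, 0, 0.6, 0, 0, 5, -8, 0.6, -2, 0, 4, -8, 0.6, -4.5, 0, 2, -8, 0.6, -4.5, 0, 0, -8]}}

```text
time_s: 7.6
tool_pos: [0.5797, -0.037, 0.1919]
eef_rot: [0.237, 0.972, 0.001, 0.003]
wrist_force: [1.5, -0.3, 0.2]
grip_width: 0.604
grip_force: 0.0
```

>>> {"api": "move_arm", "payload": {"steps": [0.6, -4.5, 0, 0, -8, 0.6, -4.5, 0, 0, -8, 0.6, -4.5, 0, 0, -8, 0.6, 0, 0, 0, -8, 0.6, 0, 0, 0, -8, 0.6, 0, 0, 0, -8, 0.6, 0, 0, 0, -8, 0.6, 0, 0, 0, -2]}}

```text
time_s: 8.4
tool_pos: [0.4482, -0.0364, 0.1895]
eef_rot: [0.674, 0.739, 0.001, 0.0]
wrist_force: [0.5, 0.8, 0.0]
grip_width: 0.6
grip_force: 0.0
```

>>> {"api": "move_arm", "payload": {"steps": [0.6, 0, 0, 0, 0, 0.6, 0, 0, 0, 0]}}

```text
time_s: 8.6
tool_pos: [0.448, -0.0363, 0.1892]
eef_rot: [0.671, 0.741, 0.0, 0.0]
wrist_force: [-0.5, 0.5, 0.3]
grip_width: 0.597
grip_force: 0.0
```

```bash
cat >> h.py <<'E'
J0=np.array([.537,-.1239]);JY=.088;Rj=np.array([[np.cos(JY),-np.sin(JY)],[np.sin(JY),np.cos(JY)]])
def j2w(x,y): return J0+Rj@[x,y]
def w2j(p): return Rj.T@(np.array(p)[:2]-J0)
def grab(n,name,crop=None):
    f=optics.grab_frame(n);im=f['pixels'][:,:,::-1]
    cv2.imwrite('pics/'+name,cv2.resize(im,(800,600),interpolation=cv2.INTER_CUBIC));return f
E
python3 - <<'E'
from h import *;import pickle
st();f=grab('wrist','w3.png');pickle.dump(f,open('w3.pkl','wb'))
w2=pickle.load(open('w2.pkl','rb'))
for q in((341,197),(374,198),(373,183),(373,212)): print(q,w2j(onz(w2,np.array(q)/1.5625,.026)))
print(look_for('wrist','off1'))
E
```

```text
t 8.60 tcp [ 0.448  -0.0363  0.1892] yaw(y-axis)5.7 F [-0.5  0.5  0.3] g 0.597 f 0.0
(341, 197) [-0.09025922 -0.00221147]
(374, 198) [-0.08934626  0.02912111]
(373, 183) [-0.10324495  0.02836006]
(373, 212) [-0.07612727  0.0279905 ]
[{'location': [242.4, 249.9], 'confidence': 0.83}]
```

View pics/w3.png

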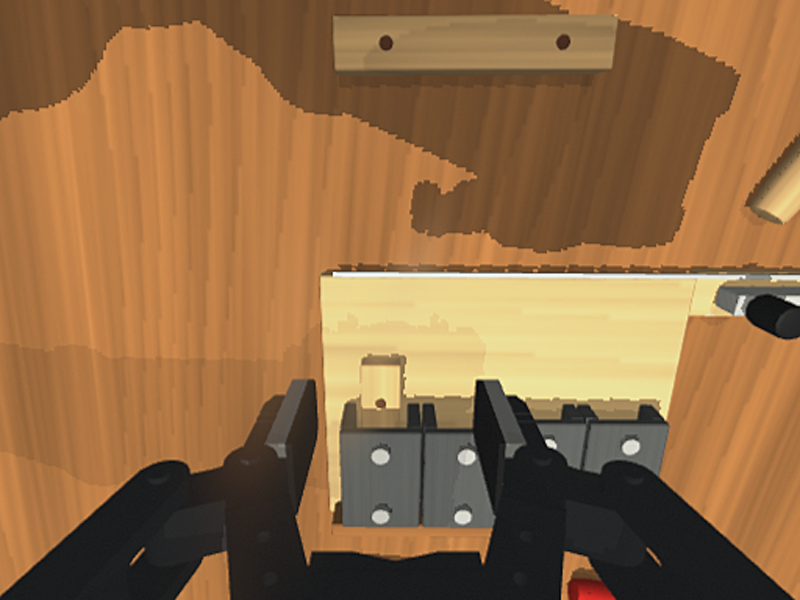

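Wrist view: offcut end at (382,378), no other offcuts, the rest of the bed clear, keeper knob open at (770,315).

>>> {"api": "move_arm", "payload": {"steps": [0.5, -0.2, -4.1, 0, -0.6, 0.5, 0, -4.05, -1, 0, 0.5, 0, 0, -4.5, 0, 0.5, 0, 0, -4.5, 0, 0.5, 0, 0, -4, 0, 0.5, 0, 0, -2.6, 0, 0.5, 0, 0, -1, 0, 0.45, 0, 0, 0, 0]}}

```text
time_s: 9.5
tool_pos: [0.4458, -0.1182, 0.0123]
eef_rot: [0.675, 0.737, -0.001, -0.0]
wrist_force: [0.3, 0.5, 1.0]
grip_width: 0.452
grip_force: 0.0
```

>>> {"api": "move_arm", "payload": {"steps": [0.4, 0, 0, 0, 0, 0.37, 0, 0, 0, 0, 0.35, 0, 0, 0, 0, 0.34, 0, 0, 0, 0, 0.33, 0, 0, 0, 0]}}

```text
time_s: 10.0
tool_pos: [0.4459, -0.1175, 0.013]
eef_rot: [0.675, 0.738, 0.0, 0.0]
wrist_force: [0.9, 0.1, -0.2]
grip_width: 0.33
grip_force: 0.0
```

>>> {"api": "move_arm", "payload": {"steps": [0.325, 0, 0, 0, 0, 0.325, 0, 0, 0, 0, 0.32, 0, 0, 0, 0, 0.32, 0, 0, 0, 0]}}

```text
time_s: 10.4
tool_pos: [0.4459, -0.1176, 0.013]
eef_rot: [0.675, 0.738, 0.0, 0.0]
wrist_force: [-2.2, 1.6, 9.6]
grip_width: 0.323
grip_force: 14.5
```

>>> {"api": "move_arm", "payload": {"steps": [0.315, 0, 0, 0, 0, 0.315, 0, 0, 0, 0]}}

```text
time_s: 10.6
tool_pos: [0.4459, -0.1175, 0.013]
eef_rot: [0.675, 0.738, 0.0, 0.0]
wrist_force: [-1.0, 1.3, 11.5]
grip_width: 0.32
grip_force: 23.5
```

>>> {"api": "move_arm", "payload": {"steps": [0.316, -0.09, 1, 0.1, 0, 0.316, -0.18, 2, 0, 0, 0.316, -0.26, 3, 0, 0, 0.316, -0.26, 3, 0, 0, 0.316, -0.09, 1, 0, 0, 0.316, 0, 0, 1, 0, 0.316, 0, 0, 3, 0, 0.316, 0, 0, 3, 0]}}

```text
time_s: 11.4
tool_pos: [0.4362, -0.0181, 0.0842]
eef_rot: [0.676, 0.737, -0.001, -0.0]
wrist_force: [0.1, -0.8, 0.6]
grip_width: 0.323
grip_force: 22.1
```

```bash
python3 - <<'E'
from h import *;st();grab('side','s2.png')
E
```

```text
t 11.40 tcp [ 0.4362 -0.0181  0.0842] yaw(y-axis)5.0 F [ 0.1 -0.8  0.6] g 0.323 f 22.1
```

View pics/s2.png

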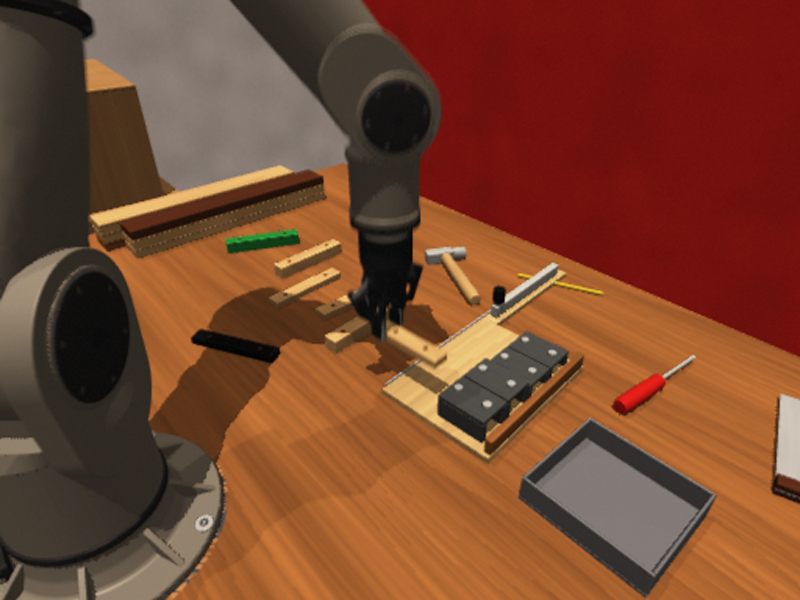

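>>> {"api": "move_arm", "payload": {"steps": [0.316, 0, 0, 3.6, 0, 0.316, 0.6, -4, 0, 0, 0.316, 0.6, -4, 0, 0, 0.316, 0.6, -4, 0, 0, 0.316, 0.6, -4, 0, 0, 0.316, 0.6, -4, 0, 0, 0.316, 0.6, -4, 0, 0, 0.316, 0.6, -4, 0, 0]}}

```text
time_s: 12.25
tool_pos: [0.4787, -0.2993, 0.1195]
eef_rot: [0.675, 0.737, -0.0, -0.0]
wrist_force: [0.4, 0.3, 0.1]
grip_width: 0.32
grip_force: 22.1
```

>>> {"api": "move_arm", "payload": {"steps": [0.316, 0.4, -4.1, 0, 0, 0.316, 0, 0, -3, 0, 0.316, 0, 0, -4, 0, 0.316, 0, 0, -2, 0, 0.316, 0, 0, -1.3, 0, 0.316, 0, 0, -0.5, 0, 0.316, 0, 0, 0, 0]}}

```text
time_s: 12.95
tool_pos: [0.4829, -0.3388, 0.0118]
eef_rot: [0.675, 0.737, -0.0, 0.0]
wrist_force: [0.4, -0.3, 0.2]
grip_width: 0.321
grip_force: 22.1
```

>>> {"api": "move_arm", "payload": {"steps": [0.316, 0, 0, -0.4, 0, 0.316, 0, 0, 0, 0, 0.42, 0, 0, 0, 0, 0.5, 0, 0, 0, 0, 0.5, 0, 0, 4, 0, 0.5, 0, 0, 5, 0, 0.6, 0, 1, 4.5, 8.3, 0.6, -0.5, 3.5, 1.5, 8.3]}}

```text
time_s: 13.75
tool_pos: [0.4789, -0.2972, 0.162]
eef_rot: [0.561, 0.828, -0.0, 0.003]
wrist_force: [1.2, 0.7, -0.8]
grip_width: 0.6
grip_force: 0.0
```

>>> {"api": "move_arm", "payload": {"steps": [0.6, -0.5, 4.6, 1, 8.3, 0.6, -0.5, 4.7, 0, 8.3, 0.6, -0.5, 4.7, 0, 8.3, 0.6, -0.5, 4.7, 0, 8.3, 0.6, -0.5, 4.7, 0, 8.3, 0.6, -0.5, 4.7, 0, 8.3, 0.6, -0.5, 4.7, 0, 8.3, 0.6, -0.5, 4.7, 0, 8.3]}}

```text
time_s: 14.55
tool_pos: [0.4374, 0.0831, 0.1682]
eef_rot: [0.014, 1.0, 0.0, 0.001]
wrist_force: [2.0, 1.1, -0.0]
grip_width: 0.601
grip_force: 0.0
```

>>> {"api": "move_arm", "payload": {"steps": [0.6, -0.5, 4.7, 0, 8, 0.6, 0, 1, 0, 0, 0.6, 0, 0, 0, 0, 0.6, 0, 0, 0, 0]}}

```text
time_s: 14.95
tool_pos: [0.4329, 0.1374, 0.1677]
eef_rot: [-0.052, 0.999, -0.0, 0.0]
wrist_force: [-0.6, -0.7, 0.4]
grip_width: 0.601
grip_force: 0.0
```

```bash
cat >> h.py <<'E'
def dots(f,c,yaw,z,r=9):
    """refine both dowel dots near predicted pose -> centre, yaw, spacing"""
    u=np.array([np.cos(yaw),np.sin(yaw)]);g=cv2.GaussianBlur(cv2.cvtColor(f['pixels'],cv2.COLOR_RGB2GRAY),(0,0),1).astype(float)
    bh=cv2.morphologyEx(g,cv2.MORPH_BLACKHAT,np.ones((13,13)));o=[]
    for s in(-.05,.05):
        x,y=np.round(proj(f,[*(np.array(c)[:2]+s*u),z])[0]).astype(int)
        if not(r<x<512-r and r<y<384-r): o.append(None);continue
        w=bh[y-r:y+r+1,x-r:x+r+1];j,i=np.unravel_index(w.argmax(),w.shape);a,b=x-r+i,y-r+j
        w=bh[b-4:b+5,a-4:a+5];Y,X=np.mgrid[-4:5,-4:5];w=np.clip(w-w.max()*.4,0,None)
        o.append(onz(f,[a+(w*X).sum()/w.sum(),b+(w*Y).sum()/w.sum()],z))
    if None in [None if q is None else 1 for q in o]: print('dot out of view',o);return
    d=o[1]-o[0];m=(o[0]+o[1])/2;y=np.arctan2(d[1],d[0]);print('centre',m.round(4),'yaw %.1f'%np.degrees(y),'spacing %.4f'%np.hypot(*d[:2]),'grasp -45:',(m[:2]-.045*d[:2]/np.hypot(*d[:2])).round(4))
E
python3 - <<'E'
from h import *;st();f=grab('wrist','w4.png')
r=np.radians
for n,c,y,z in(('A',(.4799,.1011),6.1,.026),('B',(.5235,.1864),-.9,.014),('C',(.4774,.286),5.1,.014)):print(n);dots(f,c,r(y),z)
E
```

```text
t 14.95 tcp [0.4329 0.1374 0.1677] yaw(y-axis)95.9 F [-0.6 -0.7  0.4] g 0.601 f 0.0
A
centre [0.4799 0.1009 0.026 ] yaw 6.0 spacing 0.1000 grasp -45: [0.4352 0.0962]
B
centre [0.5235 0.1863 0.014 ] yaw -1.0 spacing 0.0999 grasp -45: [0.4785 0.1871]
C
centre [0.4776 0.2859 0.014 ] yaw 5.0 spacing 0.1000 grasp -45: [0.4327 0.2819]
```

View pics/w4.png

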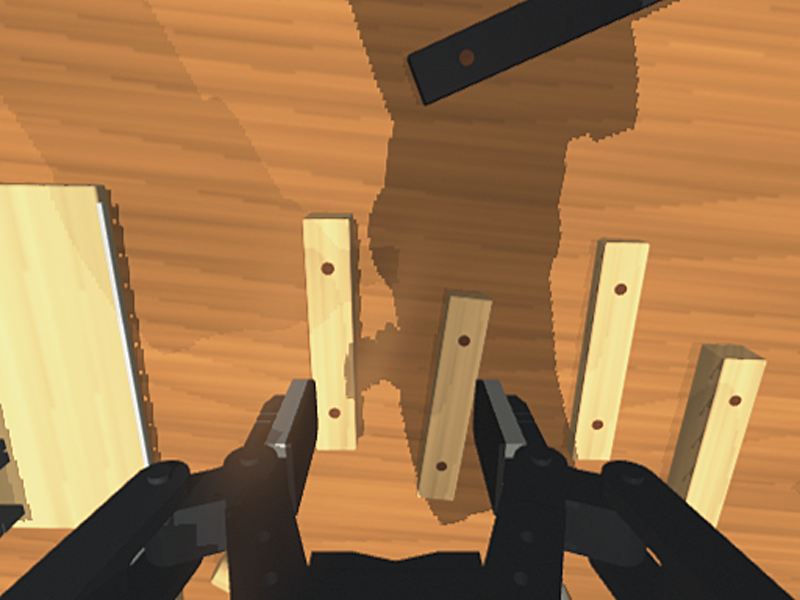

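The view shows all four pieces in place (A at (330,340)), and the dots agree with the first fit. Now grasping rail A.

>>> {"api": "move_arm", "payload": {"steps": [0.5, 0.2, -4.1, -1, 0, 0.5, 0, 0, -4.8, 0, 0.5, 0, 0, -4.8, 0, 0.5, 0, 0, -3.4, 0, 0.5, 0, 0, -1.6, 0, 0.45, 0, 0, -0.6, 0, 0.4, 0, 0, 0, 0, 0.37, 0, 0, 0, 0]}}

```text
time_s: 15.8
tool_pos: [0.4355, 0.0969, 0.0066]
eef_rot: [-0.052, 0.999, 0.0, 0.001]
wrist_force: [-0.7, 0.0, 0.7]
grip_width: 0.37
grip_force: 0.0
```

>>> {"api": "move_arm", "payload": {"steps": [0.35, 0, 0, 0, 0, 0.34, 0, 0, 0, 0, 0.33, 0, 0, 0, 0, 0.325, 0, 0, 0, 0, 0.32, 0, 0, 0, 0, 0.316, 0, 0, 0, 0, 0.316, 0, 0, 0, 0]}}

```text
time_s: 16.5
tool_pos: [0.4352, 0.0975, 0.0063]
eef_rot: [-0.052, 0.999, 0.0, 0.001]
wrist_force: [-2.4, -0.6, 14.4]
grip_width: 0.323
grip_force: 24.9
```

>>> {"api": "move_arm", "payload": {"steps": [0.317, 0, 0, 1, 0, 0.317, 0, 0, 3, 0, 0.317, 0, 0, 4, 0, 0.317, 0, -1, 0.5, -8.2, 0.317, 0, -1, 0, -8.3, 0.317, 0, -1, 0, -8.3, 0.317, 0, -1, 0, -8.3, 0.317, 0, -1, 0, -8.3]}}

```text
time_s: 17.3
tool_pos: [0.4348, 0.047, 0.0912]
eef_rot: [0.307, 0.952, 0.0, 0.0]
wrist_force: [0.6, 0.3, -0.5]
grip_width: 0.326
grip_force: 22.7
```

>>> {"api": "move_arm", "payload": {"steps": [0.317, 0.1, -1, 0, -8.3, 0.317, 0.1, -1, 0, -8.3, 0.317, 0.1, -1, 0, -8.3, 0.317, 0.1, -1, 0, -8.3, 0.317, 0, -1, 0, -8.3, 0.317, 0, -0.4, 0, -8, 0.317, 0, 0, 0, 0, 0.317, 0, 0, 0, 0]}}

```text
time_s: 18.1
tool_pos: [0.4388, -0.0064, 0.0909]
eef_rot: [0.673, 0.74, -0.0, 0.0]
wrist_force: [0.3, -0.1, -1.6]
grip_width: 0.32
grip_force: 22.8
```

```bash
python3 - <<'E'
from h import *;s=st();print(w2j(s['tool_pos']));f=grab('side','s3.png')
E
```

```text
t 18.10 tcp [ 0.4388 -0.0064  0.0909] yaw(y-axis)5.4 F [ 0.3 -0.1 -1.6] g 0.320 f 22.8
[-0.08746699  0.12572154]
```

View pics/s3.png

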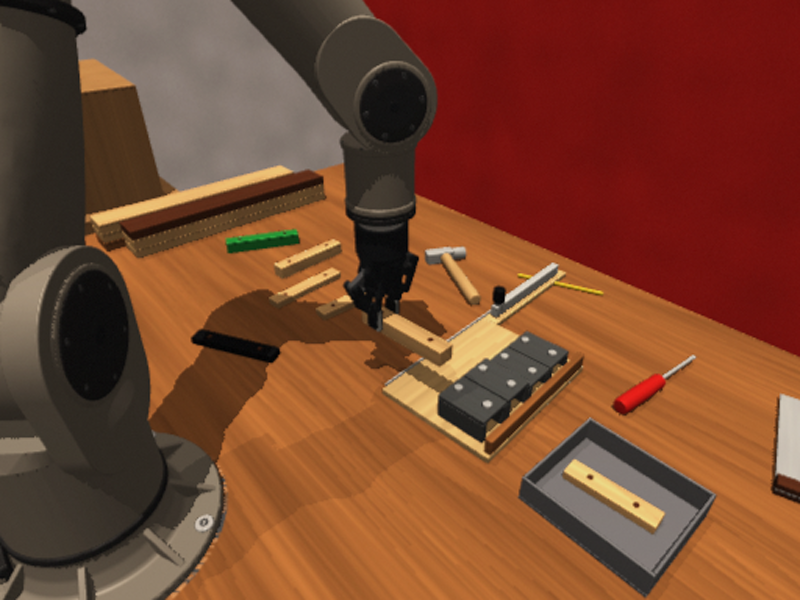

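The offcut lies in the tray at (610,492), and the rail hovers lined up with lane 1.

>>> {"api": "move_arm", "payload": {"steps": [0.317, 0.05, 0, -4, -0.3, 0.317, 0, 0, -2, 0, 0.317, 0, 0, -1.1, 0, 0.317, 0.09, -1, 0, 0, 0.317, 0.18, -2, 0, 0, 0.317, 0.18, -2, 0, 0, 0.317, 0.18, -2, 0, 0, 0.317, 0, 0, 0, 0]}}

```text
time_s: 18.95
tool_pos: [0.4461, -0.079, 0.0203]
eef_rot: [0.677, 0.736, 0.0, 0.001]
wrist_force: [0.2, -0.1, 0.7]
grip_width: 0.321
grip_force: 22.8
```

>>> {"api": "move_arm", "payload": {"steps": [0.317, 0.15, -1.6, 0, 0, 0.317, 0.07, -0.8, 0, 0, 0.317, 0, 0, 0, 0]}}

```text
time_s: 19.25
tool_pos: [0.4481, -0.1013, 0.02]
eef_rot: [0.677, 0.736, -0.0, 0.0]
wrist_force: [0.5, -0.4, -1.1]
grip_width: 0.323
grip_force: 22.8
```

>>> {"api": "move_arm", "payload": {"steps": [0.317, 0.02, -0.25, -0.1, 0, 0.317, 0.02, -0.25, 0, 0, 0.317, 0.01, -0.15, 0, 0, 0.317, 0.01, -0.1, 0, 0, 0.317, 0, 0, 0, 0]}}

```text
time_s: 19.75
tool_pos: [0.4484, -0.1073, 0.0186]
eef_rot: [0.676, 0.737, 0.0, -0.001]
wrist_force: [-0.5, 5.7, 4.1]
grip_width: 0.319
grip_force: 23.5
```

>>> {"api": "move_arm", "payload": {"steps": [0.37, 0, 0, 0, 0, 0.45, 0, 0, 0, 0, 0.45, 0, 0, 3, 0, 0.45, 0, 0, 5, 0, 0.6, 0, 3, 4, 0, 0.6, 0, 4, 3, 0, 0.6, 0, 0, 0, 0, 0.6, 0, 0, 0, 0]}}

```text
time_s: 20.55
tool_pos: [0.45, -0.0525, 0.1535]
eef_rot: [0.675, 0.738, 0.001, 0.001]
wrist_force: [-0.3, 0.4, -0.5]
grip_width: 0.598
grip_force: 0.0
```

```bash
cat >> h.py <<'E'
def homecheck(lane,z):
    """rear dowel dot of a piece in a lane; home at jig y=+30"""
    f=optics.grab_frame('wrist');g=cv2.GaussianBlur(cv2.cvtColor(f['pixels'],cv2.COLOR_RGB2GRAY),(0,0),1).astype(float)
    bh=cv2.morphologyEx(g,cv2.MORPH_BLACKHAT,np.ones((13,13)));best=None
    p=[proj(f,[*j2w(lane,.03),z])[0]];x,y=np.round(p[0]).astype(int);r=10
    w=bh[y-r:y+r+1,x-r:x+r+1];j,i=np.unravel_index(w.argmax(),w.shape)
    print('rear dot jig',w2j(onz(f,[x-r+i,y-r+j],z)).round(4),'contrast',w.max().round(),'px',x-r+i,y-r+j)
E
python3 - <<'E'
from h import *;st();homecheck(-.087,.038)
E
```

```text
t 20.55 tcp [ 0.45   -0.0525  0.1535] yaw(y-axis)5.1 F [-0.3  0.4 -0.5] g 0.598 f 0.0
rear dot jig [-0.0847  0.0299] contrast 93.0 px 247 238
```

>>> {"api": "move_arm", "payload": {"steps": [0.6, 0.5, 3.8, 0, 8.1, 0.6, 0.5, 3.8, 0, 8.1, 0.6, 0.5, 3.8, 0, 8.1, 0.6, 0.5, 3.8, 0, 8.1, 0.6, 0.4, 3.8, 0, 8.1, 0.6, 0.4, 3.8, 0, 8.1, 0.6, 0.4, 3.8, 0, 8.1, 0.6, 0.4, 3.8, 0, 8.1]}}

```text
time_s: 21.4
tool_pos: [0.4861, 0.2497, 0.1521]
eef_rot: [0.175, 0.985, -0.0, -0.0]
wrist_force: [1.2, 0.4, 0.2]
grip_width: 0.599
grip_force: 0.0
```

>>> {"api": "move_arm", "payload": {"steps": [0.6, 0.4, 3.8, 0, 8.1, 0.6, 0.4, 3.8, 0, 8.1, 0.6, 0.4, 3.8, 0, 8.1, 0.6, 0, 0, 0, 0, 0.6, 0, 0, 0, 0]}}

```text
time_s: 21.9
tool_pos: [0.4984, 0.3627, 0.1517]
eef_rot: [-0.034, 0.999, -0.0, -0.0]
wrist_force: [0.5, -0.8, -0.5]
grip_width: 0.601
grip_force: 0.0
```

```bash
python3 - <<'E'
from h import *;st();f=optics.grab_frame('wrist')
r=np.radians
for n,c,y,z in(('D',(.5423,.3743),4.2,.026),('B',(.5235,.1864),-.9,.014),('C',(.4774,.286),5.1,.014)):print(n);dots(f,c,r(y),z)
E
```

```text
t 21.90 tcp [0.4984 0.3627 0.1517] yaw(y-axis)93.9 F [ 0.5 -0.8 -0.5] g 0.601 f 0.0
D
centre [0.5425 0.374  0.026 ] yaw 3.7 spacing 0.1000 grasp -45: [0.4976 0.3711]
B
centre [0.5234 0.1859 0.014 ] yaw -0.8 spacing 0.1001 grasp -45: [0.4784 0.1865]
C
centre [0.4774 0.2855 0.014 ] yaw 5.1 spacing 0.1003 grasp -45: [0.4326 0.2815]
```

>>> {"api": "move_arm", "payload": {"steps": [0.5, -0.1, 0.8, -2, 0, 0.5, 0, 0, -4.6, 0, 0.5, 0, 0, -4.4, 0, 0.5, 0, 0, -2.6, 0, 0.45, 0, 0, -1, 0, 0.4, 0, 0, 0, 0, 0.37, 0, 0, 0, 0, 0.35, 0, 0, 0, 0]}}

```text
time_s: 22.75
tool_pos: [0.4977, 0.3725, 0.0089]
eef_rot: [-0.035, 0.999, 0.001, 0.001]
wrist_force: [1.2, -0.2, 0.3]
grip_width: 0.349
grip_force: 0.2
```

>>> {"api": "move_arm", "payload": {"steps": [0.34, 0, 0, 0, 0, 0.33, 0, 0, 0, 0, 0.325, 0, 0, 0, 0, 0.32, 0, 0, 0, 0, 0.317, 0, 0, 0, 0, 0.317, 0, 0, 0, 0]}}

```text
time_s: 23.35
tool_pos: [0.4971, 0.3726, 0.0082]
eef_rot: [-0.035, 0.999, 0.001, 0.001]
wrist_force: [-2.5, -1.7, 11.1]
grip_width: 0.328
grip_force: 22.2
```

>>> {"api": "move_arm", "payload": {"steps": [0.317, 0, 0, 1, 0, 0.317, 0, 0, 3, 0, 0.317, 0, 0, 4, 0, 0.317, 0, -3.4, 0, -8.1, 0.317, 0, -3.4, 0, -8.1, 0.317, 0, -3.4, 0, -8.1, 0.317, 0, -3.4, 0, -8.1, 0.317, 0, -3.4, 0, -8.1]}}

```text
time_s: 24.15
tool_pos: [0.4965, 0.2012, 0.088]
eef_rot: [0.316, 0.949, 0.001, 0.0]
wrist_force: [0.1, -0.6, -1.6]
grip_width: 0.323
grip_force: 21.5
```

>>> {"api": "move_arm", "payload": {"steps": [0.317, 0, -3.4, 0, -8.1, 0.317, 0, -3.4, 0, -8.1, 0.317, 0, -3.4, 0, -8.1, 0.317, 0, -3.4, 0, -8.1, 0.317, 0, -3.4, 0, -8.1, 0.317, 0, -3.4, 0, -8, 0.317, 0, 0, 0, 0, 0.317, 0, 0, 0, 0]}}

```text
time_s: 24.95
tool_pos: [0.4968, -0.0021, 0.0877]
eef_rot: [0.676, 0.737, 0.001, 0.0]
wrist_force: [0.3, 0.1, -0.9]
grip_width: 0.321
grip_force: 21.6
```

```bash
python3 - <<'E'
from h import *;s=st();print(w2j(s['tool_pos']))
E
```

```text
t 24.95 tcp [ 0.4968 -0.0021  0.0877] yaw(y-axis)5.0 F [ 0.3  0.1 -0.9] g 0.321 f 21.6
[-0.02938489  0.12489591]
```

>>> {"api": "move_arm", "payload": {"steps": [0.317, 0, 0, -4, 0, 0.317, 0, 0, -1.7, 0, 0.317, 0, 0, -0.8, 0, 0.317, 0.09, -1, 0, 0, 0.317, 0.18, -2, 0, 0, 0.317, 0.18, -2, 0, 0, 0.317, 0.18, -2, 0, 0, 0.317, 0, 0, 0, 0]}}

```text
time_s: 25.75
tool_pos: [0.5038, -0.0748, 0.0238]
eef_rot: [0.677, 0.736, 0.001, 0.002]
wrist_force: [-0.6, -0.2, -0.1]
grip_width: 0.323
grip_force: 21.6
```

>>> {"api": "move_arm", "payload": {"steps": [0.317, 0.14, -1.6, 0, 0, 0.317, 0.06, -0.7, -0.1, 0, 0.317, 0.02, -0.25, -0.1, 0, 0.317, 0.02, -0.2, 0, 0, 0.317, 0, 0, 0, 0]}}

```text
time_s: 26.25
tool_pos: [0.5055, -0.099, 0.0203]
eef_rot: [0.675, 0.737, 0.0, 0.001]
wrist_force: [-0.7, -0.8, -0.4]
grip_width: 0.323
grip_force: 21.7
```

>>> {"api": "move_arm", "payload": {"steps": [0.317, 0.02, -0.2, 0, 0, 0.317, 0.02, -0.2, 0, 0, 0.317, 0.01, -0.15, 0, 0, 0.317, 0, 0, 0, 0]}}

```text
time_s: 26.65
tool_pos: [0.5056, -0.1017, 0.0202]
eef_rot: [0.675, 0.738, 0.001, -0.002]
wrist_force: [-3.0, 17.2, 10.1]
grip_width: 0.318
grip_force: 23.0
```

>>> {"api": "move_arm", "payload": {"steps": [0.37, 0, 0.1, 0, 0, 0.45, 0, 0, 0, 0, 0.45, 0, 0, 3, 0, 0.45, 0, 0, 5, 0, 0.6, 0, 3, 4, 0, 0.6, 0, 3, 1, 0, 0.6, 0, 0, 0, 0, 0.6, 0, 0, 0, 0]}}

```text
time_s: 27.45
tool_pos: [0.506, -0.0435, 0.1498]
eef_rot: [0.675, 0.738, 0.0, 0.001]
wrist_force: [-0.3, -0.5, -0.5]
grip_width: 0.601
grip_force: 0.0
```

```bash
python3 - <<'E'
from h import *;st();homecheck(-.029,.038);homecheck(-.087,.038)
E
```

```text
t 27.45 tcp [ 0.506  -0.0435  0.1498] yaw(y-axis)5.1 F [-0.3 -0.5 -0.5] g 0.601 f 0.0
rear dot jig [-0.0272  0.0296] contrast 103.0 px 248 244
rear dot jig [-0.0861  0.0319] contrast 90.0 px 184 241
```

>>> {"api": "move_arm", "payload": {"steps": [0.6, -0.3, 2.3, 0, 8.4, 0.6, -0.3, 2.3, 0, 8.4, 0.6, -0.3, 2.3, 0, 8.4, 0.6, -0.3, 2.3, 0, 8.4, 0.6, -0.3, 2.3, 0, 8.4, 0.6, -0.3, 2.3, 0, 8.4, 0.6, -0.3, 2.3, 0, 8.4, 0.6, -0.3, 2.3, 0, 8.4]}}

```text
time_s: 28.35
tool_pos: [0.4819, 0.1392, 0.1492]
eef_rot: [0.153, 0.988, 0.0, 0.0]
wrist_force: [-0.1, -0.1, 0.1]
grip_width: 0.605
grip_force: 0.0
```

>>> {"api": "move_arm", "payload": {"steps": [0.6, -0.2, 2.3, 0, 8.4, 0.6, -0.2, 2.3, 0, 8.4, 0.6, 0, 0, 0, 0, 0.6, 0, 0, 0, 0]}}

```text
time_s: 28.75
tool_pos: [0.4781, 0.1846, 0.1492]
eef_rot: [0.01, 1.0, 0.0, -0.0]
wrist_force: [-0.3, -1.0, 0.5]
grip_width: 0.599
grip_force: 0.0
```

```bash
python3 - <<'E'
from h import *;st();f=optics.grab_frame('wrist')
r=np.radians
for n,c,y,z in(('B',(.5235,.1864),-.9,.014),('C',(.4774,.286),5.1,.014)):print(n);dots(f,c,r(y),z)
E
```

```text
t 28.75 tcp [0.4781 0.1846 0.1492] yaw(y-axis)88.8 F [-0.3 -1.   0.5] g 0.599 f 0.0
B
centre [0.5236 0.1856 0.014 ] yaw -0.2 spacing 0.0999 grasp -45: [0.4786 0.1858]
C
centre [0.4775 0.2859 0.014 ] yaw 5.0 spacing 0.1003 grasp -45: [0.4326 0.282 ]
```

>>> {"api": "move_arm", "payload": {"steps": [0.5, 0, 0.15, -2, 0.5, 0.5, 0, 0, -4.6, 0, 0.5, 0, 0, -4.4, 0, 0.5, 0, 0, -2.4, 0, 0.45, 0, 0, -1, 0, 0.4, 0, 0, 0, 0, 0.37, 0, 0, 0, 0, 0.35, 0, 0, 0, 0]}}

```text
time_s: 29.6
tool_pos: [0.4788, 0.1876, 0.0071]
eef_rot: [0.005, 1.0, 0.001, 0.001]
wrist_force: [0.6, -0.1, -0.2]
grip_width: 0.352
grip_force: 0.0
```

>>> {"api": "move_arm", "payload": {"steps": [0.34, 0, 0, 0, 0, 0.33, 0, 0, 0, 0, 0.325, 0, 0, 0, 0, 0.32, 0, 0, 0, 0, 0.317, 0, 0, 0, 0, 0.317, 0, 0, 0, 0]}}

```text
time_s: 30.2
tool_pos: [0.4783, 0.1877, 0.0065]
eef_rot: [0.004, 1.0, 0.001, 0.001]
wrist_force: [-0.9, 0.5, 12.1]
grip_width: 0.321
grip_force: 17.3
```

>>> {"api": "move_arm", "payload": {"steps": [0.316, 0, 0, 1, 0, 0.316, 0, 0, 3, 0, 0.316, 0, 0, 4, 0, 0.316, 0.7, -1.8, 0, -8.4, 0.316, 0.7, -1.8, 0, -8.4, 0.316, 0.7, -1.8, 0, -8.4, 0.316, 0.7, -1.8, 0, -8.4, 0.316, 0.8, -1.8, 0, -8.4]}}

```text
time_s: 31.0
tool_pos: [0.514, 0.0968, 0.0865]
eef_rot: [0.365, 0.931, 0.001, 0.0]
wrist_force: [-0.4, 0.1, -1.2]
grip_width: 0.319
grip_force: 18.3
```

>>> {"api": "move_arm", "payload": {"steps": [0.316, 0.8, -1.9, 0, -8.4, 0.316, 0.8, -1.9, 0, -8.4, 0.316, 0.8, -1.9, 0, -8.4, 0.316, 0.8, -1.9, 0, -8.5, 0.316, 0.9, -1.9, 0, -8.5, 0.316, 0, 0, 0, 0, 0.316, 0, 0, 0, 0]}}

```text
time_s: 31.7
tool_pos: [0.5548, 0.0024, 0.086]
eef_rot: [0.673, 0.74, 0.0, 0.001]
wrist_force: [-0.1, 0.1, -0.7]
grip_width: 0.32
grip_force: 18.3
```

```bash
python3 - <<'E'
from h import *;s=st();print(w2j(s['tool_pos']))
E
```

```text
t 31.70 tcp [0.5548 0.0024 0.086 ] yaw(y-axis)5.4 F [-0.1  0.1 -0.7] g 0.320 f 18.3
[0.02879036 0.12420487]
```

>>> {"api": "move_arm", "payload": {"steps": [0.316, 0, 0, -4, -0.3, 0.316, 0, 0, -1.7, 0, 0.316, 0, 0, -0.8, 0, 0.316, 0.09, -1, 0, 0, 0.316, 0.18, -2, 0, 0, 0.316, 0.18, -2, 0, 0, 0.316, 0.18, -2, 0, 0, 0.316, 0, 0, 0, 0]}}

```text
time_s: 32.5
tool_pos: [0.5618, -0.0711, 0.0225]
eef_rot: [0.677, 0.736, 0.001, 0.002]
wrist_force: [-0.9, -0.2, 0.3]
grip_width: 0.324
grip_force: 18.3
```

>>> {"api": "move_arm", "payload": {"steps": [0.316, 0.14, -1.6, 0, 0, 0.316, 0.06, -0.7, -0.1, 0, 0.316, 0.02, -0.25, -0.1, 0, 0.316, 0.02, -0.2, 0, 0, 0.316, 0, 0, 0, 0]}}

```text
time_s: 33.0
tool_pos: [0.5637, -0.0949, 0.0189]
eef_rot: [0.675, 0.737, 0.0, 0.001]
wrist_force: [0.8, 0.5, -0.3]
grip_width: 0.316
grip_force: 18.3
```

>>> {"api": "move_arm", "payload": {"steps": [0.316, 0.02, -0.2, 0, 0, 0.316, 0, 0, 0, 0]}}

```text
time_s: 33.2
tool_pos: [0.5638, -0.0962, 0.0187]
eef_rot: [0.675, 0.738, 0.0, 0.0]
wrist_force: [-0.9, 3.8, -0.3]
grip_width: 0.32
grip_force: 18.4
```

>>> {"api": "move_arm", "payload": {"steps": [0.316, 0.02, -0.15, 0, 0, 0.316, 0, -0.1, 0, 0, 0.316, 0, 0, 0, 0]}}

```text
time_s: 33.5
tool_pos: [0.5638, -0.0964, 0.0185]
eef_rot: [0.675, 0.738, 0.001, -0.001]
wrist_force: [-3.1, 16.8, 6.5]
grip_width: 0.322
grip_force: 19.1
```

>>> {"api": "move_arm", "payload": {"steps": [0.37, 0, 0.1, 0, 0, 0.45, 0, 0, 0, 0, 0.45, 0, 0, 3, 0, 0.45, 0, 0, 5, 0, 0.6, 0, 3, 4, 0, 0.6, 0, 3, 1, 0, 0.6, 0, 0, 0, 0, 0.6, 0, 0, 0, 0]}}

```text
time_s: 34.3
tool_pos: [0.5642, -0.0381, 0.1489]
eef_rot: [0.675, 0.738, 0.0, 0.001]
wrist_force: [-0.3, -0.3, -0.4]
grip_width: 0.596
grip_force: 0.0
```

```bash
python3 - <<'E'
from h import *;st();homecheck(.029,.026);homecheck(-.029,.038);homecheck(-.087,.038)
E
```

```text
t 34.30 tcp [ 0.5642 -0.0381  0.1489] yaw(y-axis)5.1 F [-0.3 -0.3 -0.4] g 0.596 f 0.0
rear dot jig [0.031  0.0304] contrast 100.0 px 248 238
rear dot jig [-0.0304  0.0307] contrast 92.0 px 181 243
rear dot jig [-0.088   0.0304] contrast 125.0 px 118 243
```

>>> {"api": "move_arm", "payload": {"steps": [0.6, -1.2, 2.9, 0, 8.2, 0.6, -1.2, 2.9, 0, 8.2, 0.6, -1.2, 2.9, 0, 8.2, 0.6, -1.2, 2.9, 0, 8.2, 0.6, -1.2, 2.9, 0, 8.2, 0.6, -1.2, 2.9, 0, 8.2, 0.6, -1.2, 2.9, 0, 8.2, 0.6, -1.2, 2.9, 0, 8.2]}}

```text
time_s: 35.25
tool_pos: [0.4677, 0.1933, 0.1485]
eef_rot: [0.166, 0.986, 0.0, 0.0]
wrist_force: [0.5, -0.2, -0.7]
grip_width: 0.603
grip_force: 0.0
```

>>> {"api": "move_arm", "payload": {"steps": [0.6, -1.2, 2.9, 0, 8.2, 0.6, -1.2, 2.9, 0, 8.2, 0.6, -1.2, 2.9, 0, 8.0, 0.6, 0, 0, 0, 0, 0.6, 0, 0, 0, 0]}}

```text
time_s: 35.75
tool_pos: [0.4323, 0.2797, 0.1484]
eef_rot: [-0.043, 0.999, 0.0, 0.0]
wrist_force: [0.1, -0.4, -0.0]
grip_width: 0.598
grip_force: 0.0
```

```bash
python3 - <<'E'
from h import *;st();f=optics.grab_frame('wrist')
dots(f,(.4774,.286),np.radians(5.1),.014)
E
```

```text
t 35.75 tcp [0.4323 0.2797 0.1484] yaw(y-axis)94.9 F [ 0.1 -0.4 -0. ] g 0.598 f 0.0
centre [0.4776 0.2857 0.014 ] yaw 5.2 spacing 0.1003 grasp -45: [0.4328 0.2817]
```

>>> {"api": "move_arm", "payload": {"steps": [0.5, 0.05, 0.2, -2, 0, 0.5, 0, 0, -4.6, 0, 0.5, 0, 0, -4.4, 0, 0.5, 0, 0, -2.4, 0, 0.45, 0, 0, -1, 0, 0.4, 0, 0, 0, 0, 0.37, 0, 0, 0, 0, 0.35, 0, 0, 0, 0]}}

```text
time_s: 36.6
tool_pos: [0.4334, 0.2827, 0.0061]
eef_rot: [-0.043, 0.999, 0.001, 0.001]
wrist_force: [-0.5, -0.7, -0.1]
grip_width: 0.349
grip_force: 0.0
```

>>> {"api": "move_arm", "payload": {"steps": [0.34, 0, 0, 0, 0, 0.33, 0, 0, 0, 0, 0.325, 0, 0, 0, 0, 0.32, 0, 0, 0, 0, 0.316, 0, 0, 0, 0, 0.316, 0, 0, 0, 0]}}

```text
time_s: 37.2
tool_pos: [0.4328, 0.2828, 0.0054]
eef_rot: [-0.044, 0.999, 0.001, 0.0]
wrist_force: [-2.0, 0.1, 12.0]
grip_width: 0.32
grip_force: 19.5
```

>>> {"api": "move_arm", "payload": {"steps": [0.316, 0, 0, 1, 0, 0.316, 0, 0, 3, 0, 0.316, 0, 0, 4, 0, 0.316, 1.6, -2.5, 0, -8.2, 0.316, 1.6, -2.5, 0, -8.2, 0.316, 1.6, -2.5, 0, -8.2, 0.316, 1.6, -2.5, 0, -8.2, 0.316, 1.6, -2.5, 0, -8.2]}}

```text
time_s: 38.0
tool_pos: [0.513, 0.1565, 0.0855]
eef_rot: [0.312, 0.95, 0.001, 0.0]
wrist_force: [0.5, 0.7, -0.8]
grip_width: 0.322
grip_force: 19.0
```

>>> {"api": "move_arm", "payload": {"steps": [0.316, 1.6, -2.5, 0, -8.2, 0.316, 1.6, -2.5, 0, -8.2, 0.316, 1.7, -2.5, 0, -8.2, 0.316, 1.7, -2.5, 0, -8.2, 0.316, 1.7, -2.5, 0, -8.2, 0.316, 1.7, -2.4, 0, -8, 0.316, 0, 0, 0, 0, 0.316, 0, 0, 0, 0]}}

```text
time_s: 38.8
tool_pos: [0.6124, 0.0079, 0.085]
eef_rot: [0.676, 0.737, -0.0, 0.001]
wrist_force: [-0.3, 0.9, -1.3]
grip_width: 0.318
grip_force: 19.0
```

```bash
python3 - <<'E'
from h import *;s=st();print(w2j(s['tool_pos']))
E
```

```text
t 38.80 tcp [0.6124 0.0079 0.085 ] yaw(y-axis)5.0 F [-0.3  0.9 -1.3] g 0.318 f 19.0
[0.08671615 0.12465561]
```

>>> {"api": "move_arm", "payload": {"steps": [0.316, 0, 0, -4, 0, 0.316, 0, 0, -1.7, 0, 0.316, 0, 0, -0.8, 0, 0.316, 0.09, -1, 0, 0, 0.316, 0.18, -2, 0, 0, 0.316, 0.18, -2, 0, 0, 0.316, 0.18, -2, 0, 0, 0.316, 0, 0, 0, 0]}}

```text
time_s: 39.6
tool_pos: [0.6193, -0.0658, 0.0216]
eef_rot: [0.677, 0.736, 0.0, 0.002]
wrist_force: [-0.2, -0.6, -1.0]
grip_width: 0.326
grip_force: 19.0
```

>>> {"api": "move_arm", "payload": {"steps": [0.316, 0.14, -1.6, 0, 0, 0.316, 0.06, -0.7, -0.1, 0, 0.316, 0.02, -0.25, -0.1, 0, 0.316, 0.02, -0.2, 0, 0, 0.316, 0.02, -0.2, 0, 0, 0.316, 0, 0, 0, 0]}}

```text
time_s: 40.2
tool_pos: [0.6215, -0.091, 0.0178]
eef_rot: [0.675, 0.737, 0.0, 0.001]
wrist_force: [0.1, -0.7, -1.1]
grip_width: 0.32
grip_force: 19.0
```

>>> {"api": "move_arm", "payload": {"steps": [0.316, 0.02, -0.15, 0, 0, 0.316, 0, 0, 0, 0]}}

```text
time_s: 40.4
tool_pos: [0.6215, -0.0913, 0.0176]
eef_rot: [0.675, 0.738, 0.001, -0.0]
wrist_force: [-1.1, 5.1, 0.7]
grip_width: 0.324
grip_force: 19.1
```

>>> {"api": "move_arm", "payload": {"steps": [0.316, 0.01, -0.15, 0, 0, 0.316, 0, 0, 0, 0]}}

```text
time_s: 40.6
tool_pos: [0.6215, -0.0913, 0.0175]
eef_rot: [0.675, 0.738, 0.001, -0.001]
wrist_force: [-3.7, 11.1, 4.0]
grip_width: 0.318
grip_force: 19.6
```

>>> {"api": "move_arm", "payload": {"steps": [0.37, 0, 0.1, 0, 0, 0.45, 0, 0, 0, 0, 0.45, 0, 0, 3, 0, 0.45, 0, 0, 5, 0, 0.6, -1, 3, 4, 0, 0.6, -3, 3, 2, 0, 0.6, 0, 0, 0, 0, 0.6, 0, 0, 0, 0]}}

```text
time_s: 41.4
tool_pos: [0.582, -0.0324, 0.1574]
eef_rot: [0.675, 0.738, 0.001, 0.001]
wrist_force: [-0.3, -0.6, -0.6]
grip_width: 0.606
grip_force: 0.0
```

```bash
python3 - <<'E'
from h import *;st();[homecheck(a,z) for a,z in((.087,.026),(.029,.026),(-.029,.038),(-.087,.038))];grab('wrist','w5.png')
E
```

```text
t 41.40 tcp [ 0.582  -0.0324  0.1574] yaw(y-axis)5.1 F [-0.3 -0.6 -0.6] g 0.606 f 0.0
rear dot jig [0.0875 0.0313] contrast 131.0 px 287 237
rear dot jig [0.0286 0.0313] contrast 102.0 px 227 236
rear dot jig [-0.0298  0.0304] contrast 88.0 px 164 242
rear dot jig [-0.0872  0.0302] contrast 128.0 px 103 242
```

View pics/w5.png

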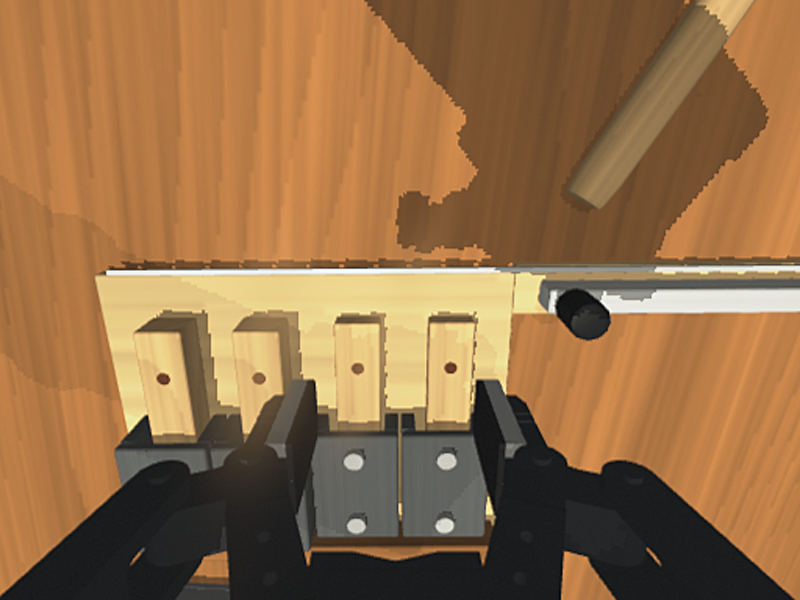

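All four pieces are home (rails in lanes 1–2, slats in 3–4), and the knob shows at (583,315). Now closing the keeper, with the fingertips kept above the rail tops.

>>> {"api": "move_arm", "payload": {"steps": [0.6, 1, 0, 0, 8.2, 0.6, 1, 0, 0, 8.2, 0.6, 1, 0, 0, 8.2, 0.6, 1, 0, 0, 8.2, 0.6, 1, 0, 0, 8.2, 0.6, 1, 0, 0, 8.2, 0.6, 1, 0, 0, 8.2, 0.6, 1, 0, 0, 8.2]}}

```text
time_s: 42.45
tool_pos: [0.6623, -0.0351, 0.1563]
eef_rot: [0.166, 0.986, 0.0, -0.0]
wrist_force: [0.3, 0.2, 0.3]
grip_width: 0.598
grip_force: 0.0
```

>>> {"api": "move_arm", "payload": {"steps": [0.6, 1, 0, 0, 8.2, 0.6, 1, 0, 0, 8.2, 0.6, 0.5, -0.2, 0, 8, 0.6, 0, 0, -2, 0, 0.6, 0, 0, 0, 0, 0.6, 0, 0, 0, 0]}}

```text
time_s: 43.05
tool_pos: [0.6866, -0.0367, 0.1365]
eef_rot: [-0.043, 0.999, 0.0, -0.0]
wrist_force: [-0.1, -0.7, 0.8]
grip_width: 0.6
grip_force: 0.0
```

```bash
python3 - <<'E'
from h import *;s=st();grab('wrist','w6.png');print([(np.round(d['location']),d['confidence']) for d in look_for('wrist','keeper_knob')]);f=optics.grab_frame('wrist');d=look_for('wrist','keeper_knob')
if d:print(onz(f,d[0]['location'],.067))
E
```

```text
t 43.05 tcp [ 0.6866 -0.0367  0.1365] yaw(y-axis)94.9 F [-0.1 -0.7  0.8] g 0.600 f 0.0
[(array([255., 252.]), 0.88)]
[ 0.7253344  -0.03191075  0.067     ]
```

View pics/w6.png

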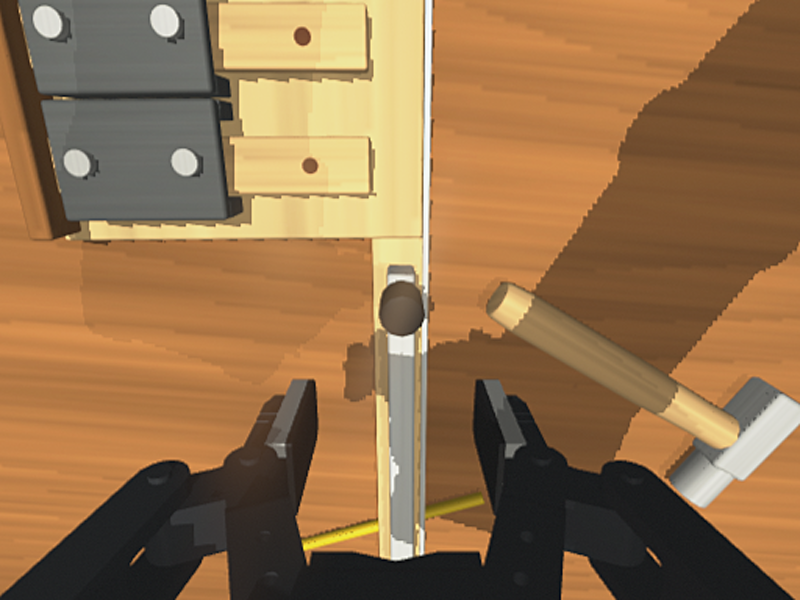

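The knob is centred between the fingers at (402,308).

>>> {"api": "move_arm", "payload": {"steps": [0.6, 0, 0.2, -3, 0, 0.6, 0, 0, -3.5, 0, 0.5, 0, 0, -2.4, 0, 0.4, 0, 0, 0, 0, 0.3, 0, 0, 0, 0, 0.25, 0, 0, 0, 0, 0.23, 0, 0, 0, 0, 0.23, 0, 0, 0, 0]}}

```text
time_s: 44.05
tool_pos: [0.6878, -0.0337, 0.0496]
eef_rot: [-0.044, 0.999, 0.001, 0.001]
wrist_force: [-2.5, 1.4, 8.2]
grip_width: 0.242
grip_force: 37.0
```

```bash
python3 - <<'E'
from h import *;s=st();print(w2j(s['tool_pos']))
E
```

```text
t 44.05 tcp [ 0.6878 -0.0337  0.0496] yaw(y-axis)95.0 F [-2.5  1.4  8.2] g 0.242 f 37.0
[0.15810862 0.07662601]
```

>>> {"api": "move_arm", "payload": {"steps": [0.23, -1.5, -0.13, 0, 0, 0.23, -2.5, -0.22, 0, 0, 0.23, -2.5, -0.22, 0, 0, 0.23, -2.5, -0.22, 0, 0, 0.23, -2.5, -0.22, 0, 0, 0.23, -2.5, -0.22, 0, 0, 0.23, -2.5, -0.22, 0, 0, 0.23, -2.5, -0.22, 0, 0]}}

```text
time_s: 44.85
tool_pos: [0.4981, -0.0512, 0.0495]
eef_rot: [-0.043, 0.999, 0.0, 0.003]
wrist_force: [4.0, -4.6, 10.3]
grip_width: 0.24
grip_force: 37.8
```

>>> {"api": "move_arm", "payload": {"steps": [0.23, -2.5, -0.22, 0, 0, 0.23, -2, -0.18, 0, 0, 0.23, -1, -0.09, 0, 0, 0.23, 0, 0, 0, 0, 0.23, 0, 0, 0, 0]}}

```text
time_s: 45.35
tool_pos: [0.4433, -0.0563, 0.0495]
eef_rot: [-0.043, 0.999, 0.0, 0.002]
wrist_force: [-0.8, -6.7, 17.3]
grip_width: 0.24
grip_force: 38.3
```

```bash
python3 - <<'E'
from h import *;s=st();print(w2j(s['tool_pos']))
E
```

```text
t 45.35 tcp [ 0.4433 -0.0563  0.0495] yaw(y-axis)94.9 F [-0.8 -6.7 17.3] g 0.240 f 38.3
[-0.08740779  0.07557744]
```

>>> {"api": "move_arm", "payload": {"steps": [0.23, -0.3, -0.03, 0, 0, 0.23, -0.3, -0.03, 0, 0, 0.23, 0, 0, 0, 0]}}

```text
time_s: 45.65
tool_pos: [0.4391, -0.0567, 0.0496]
eef_rot: [-0.043, 0.999, 0.0, 0.004]
wrist_force: [7.7, -4.9, 4.0]
grip_width: 0.239
grip_force: 37.1
```

>>> {"api": "move_arm", "payload": {"steps": [0.23, -0.2, -0.02, 0, 0, 0.23, -0.1, 0, 0, 0, 0.23, 0, 0, 0, 0]}}

```text
time_s: 45.95
tool_pos: [0.439, -0.0567, 0.0498]
eef_rot: [-0.044, 0.999, -0.0, 0.006]
wrist_force: [26.4, -3.4, -19.9]
grip_width: 0.241
grip_force: 35.6
```

>>> {"api": "move_arm", "payload": {"steps": [0.23, 0.2, 0, 0, 0, 0.35, 0, 0, 0, 0, 0.45, 0, 0, 0, 0, 0.5, 0, 0, 0, 0, 0.5, 0, 0, 3, 0, 0.5, 0, 0, 4.5, 0, 0.6, 0, 0, 4.5, 0, 0.6, 0, 0, 4.5, 0]}}

```text
time_s: 46.75
tool_pos: [0.4342, -0.0566, 0.2145]
eef_rot: [-0.043, 0.999, 0.0, -0.0]
wrist_force: [0.6, 1.3, -0.1]
grip_width: 0.599
grip_force: 0.0
```

>>> {"api": "move_arm", "payload": {"steps": [0.6, 0, 2, 4, 0, 0.6, 0, 3, 3, 0, 0.6, 0, 0, 0, 0, 0.6, 0, 0, 0, 0]}}

```text
time_s: 47.15
tool_pos: [0.4348, -0.0058, 0.2832]
eef_rot: [-0.044, 0.999, 0.001, 0.001]
wrist_force: [-0.7, -0.1, -0.7]
grip_width: 0.602
grip_force: 0.0
```

```bash
python3 - <<'E'
from h import *;st();[homecheck(a,z) for a,z in((.087,.026),(.029,.026),(-.029,.038),(-.087,.038))];f=grab('wrist','w7.png')
a=optics.grab_frame('scene');cv2.imwrite('pics/sc2.png',cv2.resize(a['pixels'][150:384,50:362,::-1],(800,600),interpolation=cv2.INTER_CUBIC))
E
```

```text
t 47.15 tcp [ 0.4348 -0.0058  0.2832] yaw(y-axis)95.1 F [-0.7 -0.1 -0.7] g 0.602 f 0.0
rear dot jig [0.0694 0.0452] contrast 31.0 px 197 262
rear dot jig [0.0288 0.0309] contrast 106.0 px 186 238
rear dot jig [-0.0296  0.0302] contrast 93.0 px 181 203
rear dot jig [-0.0867  0.0292] contrast 95.0 px 177 161
```

View pics/w7.png

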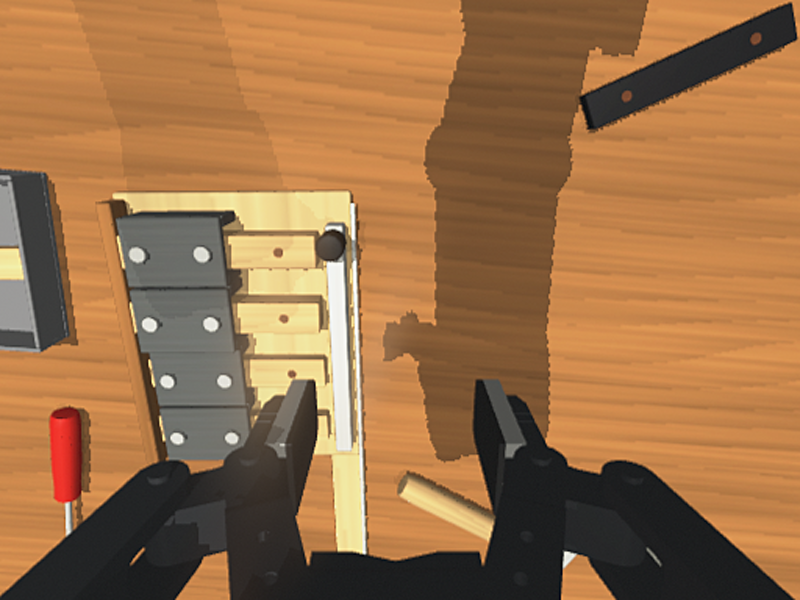

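View pics/sc2.png

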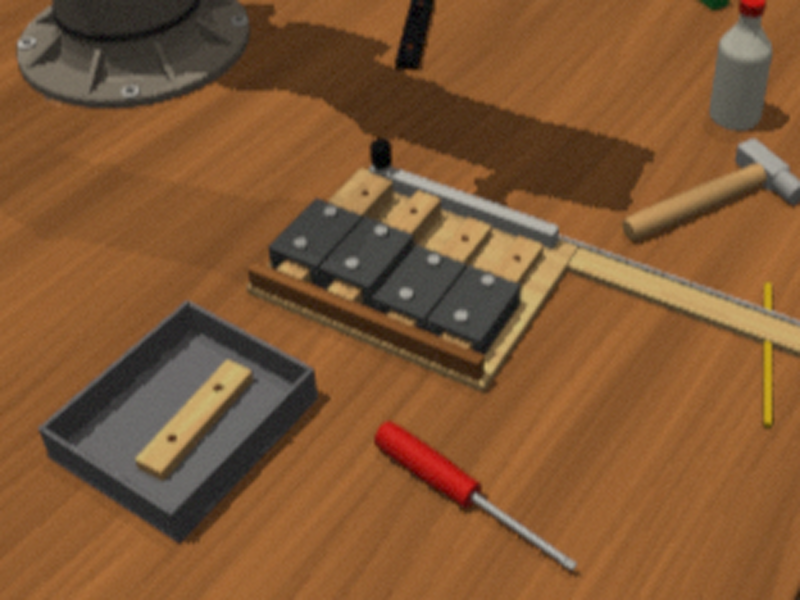

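Both views show the keeper shut across all four lanes (knob at (380,155) in the scene crop). The four pieces are at the stop and the offcut lies in the tray.

```bash
python3 -c "
from cell import manip
print(manip.close_job())"
```

```text
the job is handed in; nothing more can be done
None
```

The job is done and handed in: the one offcut is in the tray, both rails are home under the high bridges and both slats under the low ones, and the keeper is shut and released; the highest wood-grip reading was about 25 N.

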